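# Put the stray punch away and shut the punch drawer

### The arm

A 7-joint arm with a two-finger parallel gripper is mounted at the origin on the work surface. World frame = base frame: x ahead of the robot, y to its left, z up, the work surface at z = 0. Lengths are in m, angles in rad, forces in N, time in s.
With the tool pointing down it reaches from about 0.4 to 0.875 m from the base axis. Payload 6.5 kg.
Tool frame: the origin (TCP) lies between the finger pads; the fingertips stand 8 mm ahead of it and the grasp point (between the pads) lies 11 mm behind it; z points along the fingers, y is the line along which they close (so a half turn about z gives the same grasp; the last joint's range is limited). The gripper opens to 88 mm and grips with 3 to 60 N. Pads are 18 mm wide; open, the fingers measure 123 mm over their backs; the gripper's body (75 mm by 187 mm) begins 45 mm behind the grasp point.
Start: joints at [-1.289, 0.536, -0.004, 1.538, 0.003, 1.067, -0.071], TCP at [0.222, 0.611, 0.247] pointing down, gripper open.
Joint ranges: [-2.7, 2.7], [-0.37, 2.16], [-1.27, 1.26], [0.24, 2.4], [-1.31, 4.45], [0.19, 1.91], [-2.76, 2.76]. Speed limits (rad/s): [2.39, 2.39, 3.14, 3.14, 3.14, 3.14, 3.14].

### API

Orientations are given as a 3x3 rotation matrix whose columns are the frame's x, y, z axes.
In Python, from plant import move_ptp, movel, move_j, move_gripper, hold, inverse_kinematics, sense, get_image, IKError, job_done gives the robot as it stands. Calls block until the motion is done:
- move_ptp(position, orientation): joint-space move of the TCP to a pose.
- movel(position, speed=0.15, orientation=None, force_limit=None): straight line of the TCP; orientation=None keeps the orientation; speed is the mean speed in m/s. With force_limit (N) it stops when the force on the tool has changed by that much, and returns True; else False.
- move_j(angles): joint-space move.
- move_gripper(opening): finger opening in m; the grip force is fixed at half the most; returns when the fingers have stopped.
- hold(seconds).
- inverse_kinematics(position, orientation): joint angles nearest the present ones, or None.
- sense(): the state.
- get_image(name): name is "side" or "top" or "wrist"; returns a dict with "img" (420x560x3 uint8, blue, green, red), "intrinsics" (3x3 intrinsics, pixels), "k1" (the pictures are not rectified: a ray, as slopes to the right and down, at radius r is drawn at 1 + k1 r^2 times it, then the intrinsics apply), "view" (4x4, takes a point from world to camera coordinates); the wrist camera has in their place "hand_eye" (4x4, takes a point from camera to tool coordinates, whose origin is the TCP and whose axes are the flange's). Camera axes: x right, y down, z forward; pixel columns grow to the right and rows downward; lengths in m; the calibration is good to about 2 mm. A picture is of the moment at which its call begins: read the wrist's pose just before it. There is no depth.
A pose or a line that the arm cannot do raises IKError and nothing moves.
- job_done(): hands the job in; it is judged then, once.
The state is a dict: "time": time; "joint_pos": joint angles; "joint_vel": joint speeds; "effort": joint torques, N m; "eef_pos": TCP position; "orientation": TCP orientation; "wrist_force": force on the tool from outside, world axes, zero at the start; "ft_torque": the same for the moment, N m; "gripper_width": finger opening in m; "grip_force": force on a finger pad.
Only numpy, scipy, OpenCV 4.12 (cv2) and the standard library are available. Lean on these libraries where they do the work, as an engineer would, in place of code of your own. Each camera call takes 0.05 s, during which the arm holds its last target. There are 200 camera calls.

### The job

Tidy the bench: lay the stray square steel punch flat in the long empty front compartment of the open drawer, setting it down rather than dropping it, and let go of it. Then push the drawer fully home past its spring catch until it clicks in flush, without slamming it. Leave the dapping block, the dish and the jar where they are.

Things in the scene. Friction and masses are not known exactly. Their poses are not given: they have to be found in the camera images.
- chest: low wooden bench chest, 240 deep (x) x 240 wide (y) x 90 mm high, fixed to the bench, with one drawer in its front (-x side). Origin: centre of its underside; x points from the front to the back, so the drawer closes along chest +x. Nothing stands on its lid; its front face lies 120 mm from the origin.
- drawer (a joint): drawer opening, m: 0 = home, front flush with the chest's front face; starts 0.11 to 0.15 (stop at 0.155). Runs easily (0.6 N plus 20 N per m/s) until a spring catch resists, at most about 10 N, from 13 to 5 mm open; past 4 mm it pulls the drawer shut and holds it. Left at the catch, it stays ajar. Closing below 0.2 m/s is gentle; 0.6 m/s is a slam.
- drawer_pull (a point): middle of the flat outer face of the drawer's steel pull, a strip 80 wide x 14 deep x 12 mm high, 56 mm above the bench; moves with the drawer; axes as the chest. Push here along chest +x. The wooden drawer front (212 wide, 31 to 77 mm above the bench) is 14 mm behind this face. At home this point is 134 mm in front of the chest's origin.
- drawer_slot (a point): floor centre of the drawer's long empty front compartment, 40 mm above the bench; moves with the drawer; axes as the chest. Inside 84 (x) x 150 mm (y), all clear of the lid at the start. Bounds, above its floor: drawer front 37, left side wall 30, two dividers 20 mm; lid underside 38 mm. Other compartments hold fixed steel balls (beside) and slim round punches (behind).
- punch: the stray punch: loose square steel bar, 120 mm long, 14 x 14 mm with a thinner 9 x 9 mm nose over the last 30 mm at its +x end, about 160 g, lying on the bench. Origin: middle of its length on its underside; x along its length. The only square bar lying loose; rows of slim round punches far to the sides are dressing.
- punch_mid (a point): middle of the punch's length on its centre line, 7 mm above its underside; x along its length
- die_block: bystander: steel dapping block, 50 x 50 x 44 mm high, loose; origin: centre of its underside
- dish: bystander: small round silvery dish, 72 mm across, 34 mm high, loose; origin: centre of its underside
- jar: bystander: amber glass jar, 60 mm across, 75 mm high, loose; origin: centre of its underside

How it is judged:
By the outcome, as a careful person would: the job done as asked, in the order asked, and still so for the second after the job is handed in, with the robot touching nothing.
It also fails if it takes over 54 s, if anything falls off the work surface, if the arm or the gripper's body presses on something with over 40 N, if the wrist force passes 120 N, or if a joint passes its speed limit or range.

## Working session

There is one attempt and no reset: what is moved stays moved. The work goes in short steps, each a Python script; the robot and the scene stay as the last script left them, time stands still between calls to the robot, and variables do not carry over. Pictures are saved under pics/ and viewed, at most 10 in all, crops included, and the job is handed in when it is done.

```bash
mkdir -p pics; ls; python3 - <<'E'
from plant import *
import cv2,numpy as np
np.set_printoptions(precision=4,suppress=True)
for n in("top","side"):
    d=get_image(n);cv2.imwrite(f"pics/{n}0.png",d["img"]);print(n,d["intrinsics"],d["k1"],d["view"])
s=sense();print(s["eef_pos"],s["orientation"],s["time"],s["wrist_force"])
E
```

```text
pics
top [[524.4951   0.     283.7309]
 [  0.     524.4951 208.0846]
 [  0.       0.       1.    ]] -0.15370123486436146 [[ 0.0224 -0.9997 -0.003   0.011 ]
 [-0.9902 -0.0218 -0.1379  0.5987]
 [ 0.1378  0.006  -0.9904  1.4208]
 [ 0.      0.      0.      1.    ]]
side [[494.4446   0.     279.8449]
 [  0.     494.4446 211.8656]
 [  0.       0.       1.    ]] -0.03378678343145388 [[ 0.9971 -0.0758  0.01   -0.5997]
 [-0.0356 -0.5751 -0.8173  0.0763]
 [ 0.0677  0.8146 -0.5761  1.3517]
 [ 0.      0.      0.      1.    ]]
[0.2213 0.6106 0.2459] [[-0.9402  0.3407 -0.0004]
 [ 0.3407  0.9402 -0.0015]
 [-0.0001 -0.0015 -1.    ]] 0.1 [-1.0583 -0.1411 -0.1395]
```

View pics/top0.png

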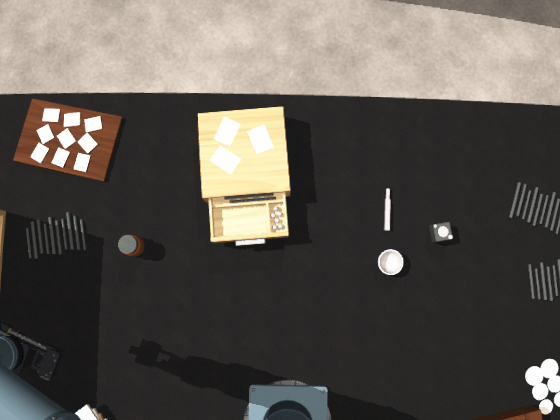

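View pics/side0.png

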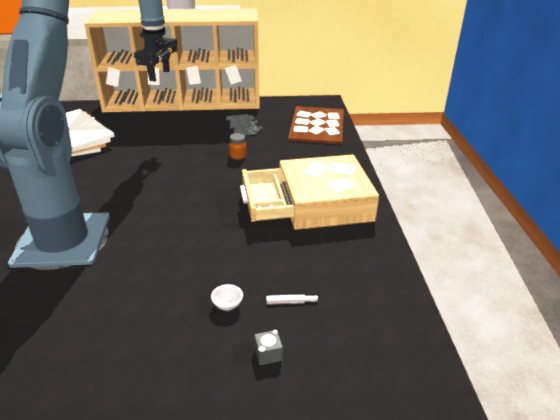

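The top view shows the punch at about (388,210), nose up (+x). The drawer's empty compartment is at about (243,218), the pull at (250,242), the ball compartment at (278,217), the dish at (391,262), the block at (442,232) and the jar at (130,245). The side view agrees.

```bash
cat > h.py <<'E'
from plant import *
import cv2,numpy as np
np.set_printoptions(precision=4,suppress=True)
def cam(d,s=None):
    "camera->world 4x4"
    if "view" in d: return np.linalg.inv(d["view"])
    T=np.eye(4);T[:3,:3]=s["orientation"];T[:3,3]=s["eef_pos"];return T@d["hand_eye"]
def snap(n,f=None):
    s=sense();d=get_image(n);d["T"]=cam(d,s)
    if f: cv2.imwrite("pics/"+f,d["img"])
    return d
def rays(d,px):
    k=np.array([d["k1"],0,0,0.])
    u=cv2.undistortPoints(np.array(px,float).reshape(-1,1,2),d["intrinsics"],k).reshape(-1,2)
    return d["T"][:3,3],np.c_[u,np.ones(len(u))]@d["T"][:3,:3].T
def plane(d,px,z):
    c,r=rays(d,px);return c+r*((z-c[2])/r[:,2])[:,None]
def proj(d,P):
    V=np.linalg.inv(d["T"]);return cv2.projectPoints(np.array(P,float).reshape(-1,1,3),cv2.Rodrigues(V[:3,:3])[0],V[:3,3],d["intrinsics"],np.array([d["k1"],0,0,0.]))[0].reshape(-1,2)
def down(a):
    "tool down, closing axis y at world yaw a"
    y=np.array([np.cos(a),np.sin(a),0]);z=np.array([0,0,-1.]);return np.c_[np.cross(y,z),y,z]
E
python3 - <<'E'
from h import *
d=snap("top");w=get_image("wrist")
print(w["hand_eye"],w["intrinsics"],w["k1"])
g=cv2.cvtColor(d["img"],cv2.COLOR_BGR2GRAY)
m=np.zeros_like(g);m[180:240,375:400]=(g[180:240,375:400]>90)
p=np.argwhere(m)[:,::-1];r=cv2.minAreaRect(p.astype(np.float32));print(r,len(p))
print("punch",plane(d,cv2.boxPoints(r),.012))
print("chest front lid edge",plane(d,[(203,197),(290,192),(283,107),(198,114)],.09))
print("pull",plane(d,[(237,243),(265,241)],.062),"slot",plane(d,[(243,218)],.04))
print("dish,jar,block",plane(d,[(391,262),(130,245),(442,232)],.03))
E
```

```text
[[-0.0002 -0.9606 -0.2778  0.0711]
 [ 1.     -0.0001 -0.0002 -0.0002]
 [ 0.0001 -0.2778  0.9606 -0.1374]
 [ 0.      0.      0.      1.    ]] [[342.0683   0.     276.7567]
 [  0.     342.0683 208.3982]
 [  0.       0.       1.    ]] 0.01394767359313876
((387.0, 209.0), (42.0, 6.0), 90.0) 241
punch [[ 0.6671 -0.2625  0.012 ]
 [ 0.6675 -0.2799  0.012 ]
 [ 0.5461 -0.2793  0.012 ]
 [ 0.5458 -0.262   0.012 ]]
chest front lid edge [[0.6171 0.2437 0.09  ]
 [0.6359 0.008  0.09  ]
 [0.8757 0.0324 0.09  ]
 [0.8514 0.2692 0.09  ]]
pull [[0.4965 0.1495 0.062 ]
 [0.5037 0.0732 0.062 ]] slot [[0.5681 0.1371 0.04  ]]
dish,jar,block [[ 0.4546 -0.2784  0.03  ]
 [ 0.4851  0.4562  0.03  ]
 [ 0.5414 -0.4252  0.03  ]]
```

```bash
python3 - <<'E'
from h import *
import pickle
move_ptp([.60,.12,.30],down(1.4));hold(.3)
d=snap("wrist","w1.png");pickle.dump(d,open("w1.pkl","wb"));print(sense()["joint_pos"],sense()["time"])
for a in (.09,.09-np.pi): print(inverse_kinematics([.57,.137,.06],down(a)))
move_ptp([.60,-.27,.25],down(np.pi/2));hold(.3)
d=snap("wrist","w2.png");pickle.dump(d,open("w2.pkl","wb"));print(sense()["joint_pos"],sense()["time"],sense()["wrist_force"])
E
```

```text
[-0.4738  0.4278  0.2786  1.6001 -0.1263  1.1315  1.2351] 2.775
[-0.6167  0.7294  0.4183  1.8385 -0.4518  0.6689  0.1571]
[ 0.2035  0.8182 -0.7255  1.7872  0.7217  0.8228  2.3508]
[ 0.1239  0.5641  0.3421  1.5277 -0.2044  1.085   2.0842] 4.5833 [ 0.3639 -0.016   0.3876]
```

View pics/w1.png

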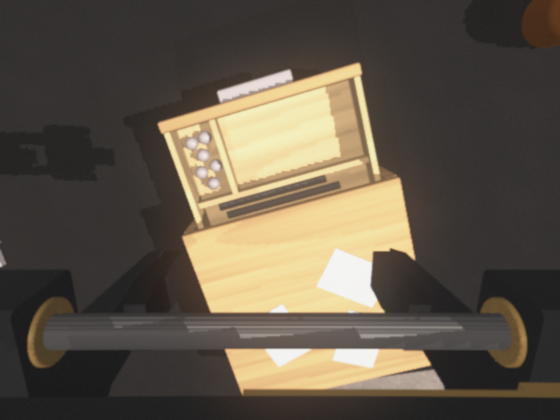

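View pics/w2.png

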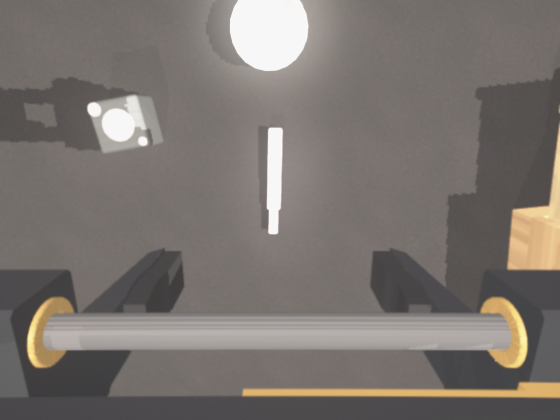

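w1 shows the chest lid's front edge running (183,237)–(401,178). The drawer front's outer top edge runs (160,125)–(360,67), and the pull's outer edge (218,92)–(291,71). The slot floor lies between the ball divider at (212,122)–(238,195), the side wall at (357,80)–(376,180) and the rear divider. In w2 the punch runs from (275,129) to its nose at (273,233).

```bash
python3 - <<'E'
from h import *
import pickle
d=pickle.load(open("w1.pkl","rb"))
L=plane(d,[(183,237),(401,178)],.09);F=plane(d,[(160,125),(360,67)],.077);P=plane(d,[(218,93),(291,71)],.062)
for n,A in(("lid",L),("front",F),("pull",P)):
    v=A[1]-A[0];print(n,A,"len",np.linalg.norm(v),"yaw",np.arctan2(-v[0],v[1]))
D=plane(d,[(216,121),(239,195)],.06);W=plane(d,[(357,80),(376,180)],.07);R=plane(d,[(238,195),(370,161)],.06)
print("div",D,"wall",W,"rear",R)
v=L[1]-L[0];yaw=np.arctan2(-v[0],v[1]);X=np.array([np.cos(yaw),np.sin(yaw)]);Y=np.array([-X[1],X[0]])
o=L.mean(0)[:2]+.12*X;print("yaw",yaw,"origin",o)
for n,A in(("front",F),("pull",P),("div",D),("wall",W),("rear",R)): print(n,"chest x,y",np.c_[(A[:,:2]-o)@X,(A[:,:2]-o)@Y])
d=pickle.load(open("w2.pkl","rb"))
g=cv2.cvtColor(d["img"],cv2.COLOR_BGR2GRAY);print(g[180,255:295])
m=np.zeros_like(g);m[115:242,258:292]=g[115:242,258:292]>170
c=max(cv2.findContours(m,0,1)[0],key=cv2.contourArea)
r=cv2.minAreaRect(c);print(r)
q=plane(d,c.reshape(-1,2),.0125);q2=q[:,:2].astype(np.float32);r=cv2.minAreaRect(q2);print("punch rect",r,q2.min(0),q2.max(0))
xs=q2[:,0];b=(xs<q2[:,0].min()+.08);f=cv2.fitLine(q2,2,0,.01,.01).ravel();print("line",f)
for lo in(.555,.575,.595,.615): k=abs(xs-lo)<.006;print(lo,q2[k,1].min(),q2[k,1].max())
E
```

```text
lid [[0.6433 0.0097 0.09  ]
 [0.6183 0.2466 0.09  ]] len 0.23820644969713858 yaw 0.10502428447310305
front [[0.5248 0.0119 0.077 ]
 [0.5045 0.219  0.077 ]] len 0.2080513747930731 yaw 0.09741169844601122
pull [[0.5034 0.0747 0.062 ]
 [0.4952 0.1528 0.062 ]] len 0.07852591235756062 yaw 0.10416104708983621
div [[0.5305 0.0662 0.06  ]
 [0.6144 0.0741 0.06  ]] wall [[0.5156 0.2165 0.07  ]
 [0.621  0.2262 0.07  ]] rear [[0.6142 0.073  0.06  ]
 [0.6011 0.2242 0.06  ]]
yaw 0.10502428447310305 origin [0.7501 0.1407]
front chest x,y [[-0.2376 -0.1045]
 [-0.236   0.1036]]
pull chest x,y [[-0.2523 -0.0397]
 [-0.2522  0.0388]]
div chest x,y [[-0.2262 -0.0511]
 [-0.142  -0.052 ]]
wall chest x,y [[-0.2253  0.0999]
 [-0.1195  0.0986]]
rear chest x,y [[-0.1423 -0.0531]
 [-0.1395  0.0987]]
[134 136 134 132 123 116 115 115 115 116 116 124 212 247 247 247 247 247
 247 247 247 247 247 247 247 247 199 141 138 139 138 138 137 138 136 138
 138 137 136 136]
((274.5, 180.5), (107.0, 15.0), 90.0)
punch rect ((0.6079908609390259, -0.27234578132629395), (0.016399038955569267, 0.1215517595410347), 89.59407806396484) [ 0.5473 -0.2807] [ 0.6688 -0.2639]
line [ 0.9997 -0.0231  0.6052 -0.2727]
0.555 -0.27913323 -0.26403844
0.575 -0.28034908 -0.2639418
0.595 -0.2804901 -0.26494157
0.615 -0.28063455 -0.26485056
```

The sizes check out: slot 84 × 151 mm, opening about 0.118 m, punch 121 mm long. Next I'll pick up the punch near its centre of mass.

```bash
python3 - <<'E'
from h import *
a=-.022;u=np.array([np.cos(a),np.sin(a),0]);g=np.array([.608,-.2723,0])-.0077*u
O=down(a+np.pi/2)
move_ptp(g+[0,0,.08],O);hold(.2)
print(movel(g+[0,0,.0115],.08,force_limit=12),sense()["eef_pos"],sense()["wrist_force"])
move_gripper(0.0);s=sense();print(s["gripper_width"],s["grip_force"])
movel(g+[0,0,.19],.15)
o=np.array([.7501,.1407]);t=.103;X=np.array([np.cos(t),np.sin(t)]);Y=np.array([-X[1],X[0]])
c=o-.184*X+.024*Y;T=np.r_[c+.0077*Y,0];print(c,T)
move_ptp(T+[0,0,.17],down(t));hold(.3)
s=sense();print(s["gripper_width"],s["wrist_force"],s["ft_torque"],s["eef_pos"],s["time"])
d=snap("wrist","w3.png")
E
```

```text
False [ 0.6007 -0.2724  0.012 ] [ 0.2288 -0.3176  0.3531]
0.013602039866105189 29.999958872795105
[0.5646 0.1457] [0.5638 0.1533 0.    ]
0.013664898244901741 [-0.2783  0.6673 -1.129 ] [-0.0454  0.0357  0.0113] [0.564  0.1528 0.17  ] 10.9583
```

View pics/w3.png

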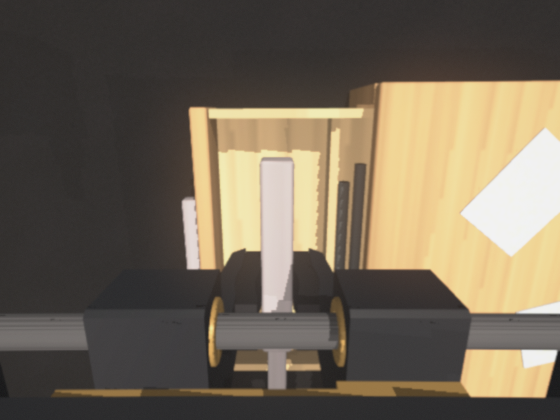

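w3 shows the punch held upright in the image (261–293, tail end at row 158), centred and parallel over the slot (about x 216–328). The left side wall is at row 113, so it is clear. Lowering it now.

```bash
python3 - <<'E'
from h import *
s=sense();p=np.array([.5638,.1533,0])
print(movel(p+[0,0,.075],.12,force_limit=10),sense()["wrist_force"])
r=movel(p+[0,0,.0505],.03,force_limit=3);s=sense();print(r,s["eef_pos"],s["wrist_force"])
if s["eef_pos"][2]<.056:
    move_gripper(.03);hold(.2);s=sense();print(s["gripper_width"],s["wrist_force"])
    movel(p+[0,0,.17],.1)
    t=.103;q=p[:2]-.10*np.array([np.cos(t),np.sin(t)])
    print(inverse_kinematics(np.r_[q,.2],down(t)),inverse_kinematics([.50,.13,.28],down(1.4)))
    print(sense()["wrist_force"],sense()["time"])
    move_ptp([.60,.12,.30],down(1.4));hold(.2);import pickle;d=snap("wrist","w4.png");pickle.dump(d,open("w4.pkl","wb"));print(sense()["time"])
E
```

```text
False [ 0.4012 -0.3617 -1.3585]
True [0.5638 0.1533 0.0514] [1.4914 0.3465 3.3217]
0.030114670600154336 [0.6003 0.3101 0.0182]
[-0.9806  0.3949  0.7331  2.0377 -0.3545  0.8356  0.0593] [-0.6934  0.2821  0.4273  1.8725 -0.1362  1.0154  1.191 ]
[-0.1013 -0.6893 -0.0686] 14.6667
15.9667
```

View pics/w4.png

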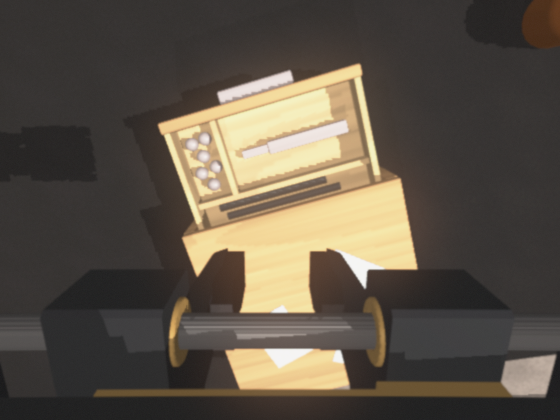

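w4 shows the punch lying flat in the slot, from (243,155) to (348,127), clear of every wall. The drawer hasn't moved: its pull is still at (218–291, 71–93). Next I'll push it closed with the gripper shut.

```bash
python3 - <<'E'
from h import *
o=np.array([.7501,.1407]);t=.103;X=np.array([np.cos(t),np.sin(t)])
P=lambda x,z=.055:np.r_[o+x*X,z]
O=down(t+np.pi/2)
print([inverse_kinematics(P(x,z),O) is not None for x,z in((-.305,.2),(-.305,.055),(-.25,.055),(-.135,.055))])
cx=lambda:(sense()["eef_pos"][:2]-o)@X
move_ptp(P(-.305,.2),O);move_gripper(0.0)
movel(P(-.305),.12,force_limit=8)
print(movel(P(-.245),.03,force_limit=2),cx(),sense()["wrist_force"],sense()["time"])
E
```

```text
[True, True, True, True]
False -0.24486735384300076 [-0.686  -0.1422  0.3826] 20.8083
```

```bash
python3 - <<'E'
from h import *
o=np.array([.7501,.1407]);t=.103;X=np.array([np.cos(t),np.sin(t)])
P=lambda x,z=.055:np.r_[o+x*X,z]
cx=lambda:(sense()["eef_pos"][:2]-o)@X
print(movel(P(-.168),.05,force_limit=12),cx(),sense()["wrist_force"])
print(movel(P(-.130),.02,force_limit=22),cx(),sense()["wrist_force"],sense()["time"])
s=sense();movel(P(-.20),.1);movel(P(-.20,.2),.15)
move_ptp([.55,.12,.32],down(1.4));hold(.2);import pickle;d=snap("wrist","w5.png");pickle.dump(d,open("w5.pkl","wb"));snap("top","t5.png");print(sense()["time"])
E
```

```text
False -0.1679032089531009 [0.2663 0.4183 0.3388]
True -0.14657677348148587 [ 0.286   0.0232 -0.8409] 23.7333
26.375
```

View pics/w5.png

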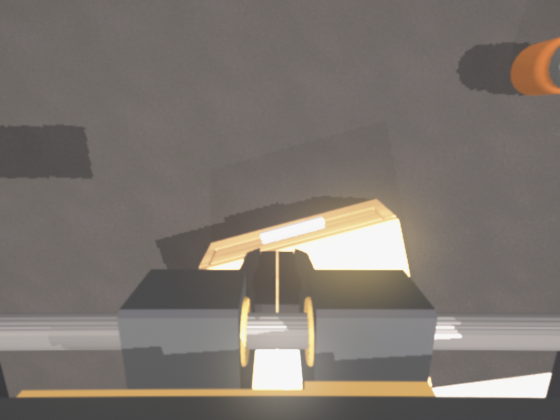

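```bash
python3 - <<'E'
from h import *
import pickle
d=pickle.load(open("w5.pkl","rb"))
o=np.array([.7501,.1407]);t=.103;X=np.array([np.cos(t),np.sin(t)])
print("pull model home / ajar8 px",[proj(d,[np.r_[o+x*X+y*np.array([-X[1],X[0]]),.062] for y in(-.04,.04)]) for x in(-.134,-.142)])
print("pull chest x",(plane(d,[(260,236),(324,218)],.062)[:,:2]-o)@X)
c=d["img"][170:290,180:430];cv2.imwrite("pics/w5c.png",cv2.resize(c,None,fx=3.2,fy=3.2,interpolation=2))
d=snap("top");print(proj(d,[[.455,-.278,.03]]))
E
```

```text
pull model home / ajar8 px [array([[261.0421, 235.3417],
       [324.619 , 218.5585]]), array([[259.1895, 229.4013],
       [323.0642, 212.4432]])]
pull chest x [-0.1335 -0.1349]
[[390.8519 261.853 ]]
```

View pics/w5c.png

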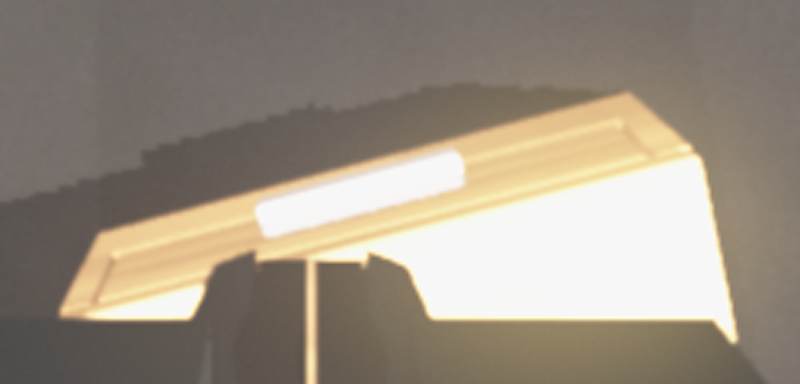

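The crop shows the drawer front flush in the chest's face. Its pull edge, (260,236)–(324,218), matches the predicted home position (chest x −0.134) to within about a millimetre. The arm is clear, so I'm handing in.

```bash
python3 -c "
from plant import *
print(job_done(),sense()['time'])"
```

```text
the job is handed in; nothing more can be done
the job is handed in; nothing more can be done
```

The punch lies flat and released in the drawer's front compartment, the drawer is pushed home flush, and the dapping block, dish and jar were not touched; I handed the job in at about 26 s.

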